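# Seat a clamped rack blank on its parallels

### The job

The green plastic block is gripped in the blue bench vise too high, usually more at one end than at the other. First push the steel parallel that sticks out of the vise's right-hand end fully in under the block, up against the end stop, so that both parallels are home; then tap or press the block down from above at one end and the other, in turn, until it sits flat on both parallels and neither can slide any more. Do not knock the jar, the timer or the scraper about, and leave everything clear of the hand.

Things in the scene. Friction and masses are not known exactly. Their poses are not given: they have to be found in the camera images.
- vise_bed (a point): Blue vise fixed to the bench; point in the middle of its bed's top, 25 mm above the bench. x across the jaws (screw handle at -x, nearest the robot, to x = -142 mm), y along the channel (+y left), z up. Jaw gap x = -30..30, jaws y = -50..50, tops 41 mm above this point. A rib 30 mm wide, 12 mm high along the bed's middle leaves a 15 mm channel for each parallel, centred on x = -22.5 and +22.5. Bed ends at y = -70 (open).
- vise_stop (a point): End stop at the left-hand end of the vise bed: a dark steel bar across both channels, 66 mm wide, its top 15 mm above the bed. This point is in the middle of the face that the parallels meet, at y = +60 mm in the vise_bed frame; axes as vise_bed.
- parallel_1_center (a point): Centre of the first steel parallel: loose bar 12 mm wide (x), 140 long (y), 24 high (z), about 0.15 kg, standing on the bed in either channel, y as the vise's. Home = left end on the stop: centre at y = -10 mm in the vise_bed frame, right end at -80. One parallel starts home, the other 28 to 43 mm further out to the right (-y). Slides easily while the block is not down on it.
- parallel_2_center (a point): Centre of the second steel parallel, identical to the first, in the other channel; axes as for the first.
- parallel_1: The first parallel as a body; origin at the centre of its underside.
- parallel_2: The second parallel as a body; origin at the centre of its underside.
- block: Green block 60 mm wide (x), 110 long (y), 32 high, 0.4 kg, centred between the jaws, cannot come out. Origin half-way up, 42 mm right of its centre. Jaw friction holds each end where it is left. Pressing down on one end (about 7 N to move, 15 N firm) lowers that end only; the other stays or rises a little, so press the ends in turn, more than once. It stops solidly on the parallels.
- block_top_left (a point): Point on the block's top face, on its centre line, 42 mm left (+y) of its centre, a good place to press. Seated, it is 56 mm above the vise_bed point (24 mm parallel + 32 mm block); it starts 4 to 12 mm higher.
- block_top_right (a point): The same at the right-hand end, 42 mm right (-y) of the block's centre; seated 56 mm above the vise_bed point, starts 4 to 12 mm higher.
- jar: Loose specimen jar with a blue lid, 47 mm across, 60 mm high, left of the vise; origin at its underside. Bystander.
- bench_timer: Loose white round bench timer, 65 mm across, 46 mm high, behind the vise; origin at its underside. Bystander.
- scraper: Loose scraper with a red handle, 120 mm long, 35 mm wide, 13 mm high, lying right of the vise; origin at the middle of its underside. Bystander.

How it is judged:
On the way:
1. both parallels are home against the end stop (within 5 mm) while the block is still raised at both ends (y of parallel_1_center in the frame of vise_bed between -0.015 and -0.005 m and z of each of parallel_1_center, parallel_2_center in the frame of vise_bed below 0.015 m and angle between the y axis of each of parallel_1_center, parallel_2_center and the y axis of vise_bed, either way round below 0.06 rad and y of parallel_2_center in the frame of vise_bed between -0.015 and -0.005 m and z of each of block_top_left, block_top_right in the frame of vise_bed above 0.058 m), for 0.2 s.
At the end, for the whole second after the job is handed in: Both parallels are home (centre within 5 mm of home along the channel, standing on the bed, straight within 0.06 rad); both ends of the block are down within 1.5 mm of the seated height, and the block bears on each parallel with more than 0.4 N, at rest (y of parallel_1_center in the frame of vise_bed between -0.015 and -0.005 m and z of each of parallel_1_center, parallel_2_center in the frame of vise_bed below 0.015 m and angle between the y axis of each of parallel_1_center, parallel_2_center and the y axis of vise_bed, either way round below 0.06 rad and y of parallel_2_center in the frame of vise_bed between -0.015 and -0.005 m and z of each of block_top_left, block_top_right in the frame of vise_bed below 0.0575 m and contact force between block and parallel_1 above 0.4 N and contact force between block and parallel_2 above 0.4 N and linear speed of block below 0.01 m/s); the robot touches nothing.
It fails at once if the jar is displaced by more than 30 mm (distance of jar from where it was at the start of the episode above 0.03 m).
It fails at once if the timer is displaced by more than 30 mm (distance of bench_timer from where it was at the start of the episode above 0.03 m).
It fails at once if the scraper is displaced by more than 30 mm (distance of scraper from where it was at the start of the episode above 0.03 m).
It fails at once if the jar is knocked over (angle between jar's own z axis and vertical above 0.5 rad).
It also fails if it takes over 58 s, if anything falls off the work surface, if the arm or the gripper's body presses on something with over 40 N, if the wrist force passes 120 N, or if a joint passes its speed limit or range.

### The arm

A 6-joint arm with a two-finger parallel gripper is mounted at the origin on a cart in front of the work surface, level with it; the furniture and walls round the work are solid. World frame = base frame: x ahead of the robot, y to its left, z up, the work surface at z = 0. Lengths are in m, angles in rad, forces in N, time in s.
With the tool pointing down it reaches from about 0.225 to 0.875 m from the base axis. Payload 3.4 kg.
Tool frame: the origin (TCP) lies on the centre line of the jaws, within the pads' length; the fingertips stand 17 mm ahead of it and the grasp point (between the pads) lies 2 mm behind it (nose_length is the distance from the TCP to the fingertips, in m); z points along the fingers, y is the line along which they close (so a half turn about z gives the same grasp; the last joint's range is limited). The gripper opens to 85 mm and grips with 20 to 120 N. Pads are 22 mm wide; open, the fingers measure 114 mm over their backs; the gripper's body (76 mm by 85 mm) begins 54 mm behind the grasp point. The pads swing forward as they close: fully open they stand 13 mm farther back than shut.
Start: joints at [-1.435, 0.276, 1.505, -0, 1.361, -0.121], TCP at [0.146, -0.556, 0.248] pointing down, gripper open.
Joint ranges: [-2.89, 2.89], [-0.75, 2.08], [0.22, 2.7], [-1.18, 4.32], [0.11, 2.71], [-2.7, 2.7]. Speed limits (rad/s): [2.57, 2.57, 3.14, 3.14, 3.14, 3.14].

### API

Orientations are given as a unit quaternion [w, x, y, z].
In Python, from rig import get_state, get_image, sign_off, find_in, place_of, nose_length gives the robot as it stands.
- The arm moves only by the tool apply_moves, never from a script. Its argument "deltas" is one flat list of numbers, 5 for each row, row after row: the finger opening in mm, from 0 to 85.4, then the shift along the tool's x, y, z in mm, then the turn about the tool's z in degrees. A call has 1 to 12 rows; each row is the pose to reach, as a shift and turn from the pose commanded when the call began, along the tool's axes at that moment; what a row does not reach only later rows make up. A row lasts 1/12 s, in which the tool goes at most 41.7 mm and 7.16 degrees, less where a joint would pass 70% of its speed; a pose out of reach is approached as far as the arm can. A call with a gripper value outside its range is refused whole. The fingers move at their own pace and stop on an object; "squeeze" is the grip in N (left out, the last holds). Time passes only in rows, so rows that repeat a pose let the fingers close. It gives the time, the measured TCP pose, the force, the opening and the grip force at its end, in the units of the state.
- get_state(): the state, without advancing time (a new reading comes with each control period).
- get_image(name): name is "side" or "top"; returns a dict with "frame" (420x560x3 uint8, red, green, blue), "K" (3x3 intrinsics, pixels), "position" and "orientation" of the camera in the world. Camera axes: x right, y down, z forward; pixel columns grow to the right and rows downward; lengths in m; the calibration is good to about 2 mm. A picture is of the moment at which its call begins. There is no depth.
- sign_off(): hands the job in; it is judged then, once.
Trained networks look in a picture, given as the dict that the camera call returned (one of the last four; its "shot" number tells which), for a name from the list of things; names that differ only in an ending like _2 or _b are one class to them, and where a whole thing is asked for, a point or a joint stands for the part that bears it (a point fixed in the world has none). Each returns a list of dicts, best first, with "score" (0 to 1); they miss things now and then, are a little off and sometimes report something else, mostly with a low value. They report only what shows in the picture. A call takes as long as a camera call.
- find_in(query, picture): "point" ([column, row] in pixels, amid what is visible of it).
- place_of(query, picture): "point" ([column, row] in pixels: a listed point, or the origin of a listed thing).
The state is a dict: "clock": time; "qpos": joint angles; "qd": joint speeds; "effort": joint torques, N m; "position": TCP position; "ee_rot": TCP orientation; "contact_force": force on the tool from outside, world axes, zero at the start; "moment": the same for the moment, N m; "width": finger opening in m; "gripper_force": force on a finger pad.
Only numpy, scipy, OpenCV 4.12 (cv2) and the standard library are available. Lean on these libraries where they do the work, as an engineer would, in place of code of your own. Each camera call takes 0.05 s, during which the arm holds its last target. There are 200 camera calls.

## Working session

There is one attempt and no reset: what is moved stays moved. The work goes in short steps, Python scripts to look and compute and a tool call to move; the robot and the scene stay as the last step left them, time stands still between calls to the robot, and variables do not carry over. Pictures are saved under pics/ and viewed, at most 10 in all, crops included, and the job is handed in when it is done.

Besides the shell and the picture viewer there is one more tool, called after "Emit:" by a JSON object that holds its "fn" and its "kwargs". apply_moves: Moves the arm, as the interface text tells. Its arguments: {"type":"object","properties":{"deltas":{"type":"array"},"squeeze":{"type":"number"}},"required":["deltas"]}

```bash
mkdir -p pics; cat > h.py <<'E'
import numpy as np, cv2
from scipy.spatial.transform import Rotation as R
from rig import *
def rot(q): return R.from_quat([q[1],q[2],q[3],q[0]]).as_matrix()
def ray(im,px):
    d=np.linalg.inv(im["K"])@[px[0],px[1],1.]; return np.array(im["position"]),rot(im["orientation"])@d
def atz(im,px,z):
    o,d=ray(im,px); return o+d*(z-o[2])/d[2]
def tri(a,pa,b,pb):
    o1,d1=ray(a,pa);o2,d2=ray(b,pb)
    t=np.linalg.lstsq(np.c_[d1,-d2],o2-o1,rcond=None)[0]
    p,q=o1+t[0]*d1,o2+t[1]*d2; return (p+q)/2,np.linalg.norm(p-q)
def proj(im,P):
    c=rot(im["orientation"]).T@(np.array(P)-im["position"]); u=im["K"]@c; return u[:2]/u[2]
E
python3 - <<'E'
from h import *
np.set_printoptions(precision=4,suppress=True)
s=get_image("side");t=get_image("top")
cv2.imwrite("pics/s.png",s["frame"][:,:,::-1]);cv2.imwrite("pics/t.png",t["frame"][:,:,::-1])
for im in (s,t): print(im["position"],rot(im["orientation"])[:,2],im["K"][0,0])
for n in ["vise_bed","vise_stop","parallel_1_center","block_top_left","block_top_right","jar","bench_timer","scraper"]:
    a=place_of(n,s);b=place_of(n,t)
    print(n,[(np.round(x["point"]),round(x["score"],2)) for x in a[:2]],[(np.round(x["point"]),round(x["score"],2)) for x in b[:2]])
    if a and b: print("   ",*tri(s,a[0]["point"],t,b[0]["point"]))
print(get_state(),nose_length)
E
```

```text
[-0.5301  0.3272  0.5879] [ 0.8656 -0.3111 -0.3923] 507.4461204493419
[ 0.4681 -0.0786  1.2077] [ 0.1487 -0.0048 -0.9889] 389.229266971024
vise_bed [] []
vise_stop [(array([210., 246.]), 0.63)] [(array([208., 231.]), 0.92)]
    [0.562  0.1187 0.0366] 0.009119605599188181
parallel_1_center [(array([246., 234.]), 0.51)] [(array([245., 218.]), 0.57), (array([243., 225.]), 0.55)]
    [0.606  0.0111 0.03  ] 0.0023100548399918527
block_top_left [(array([215., 225.]), 0.97)] [(array([212., 226.]), 0.66)]
    [0.5739 0.1001 0.083 ] 0.008913675581830201
block_top_right [(array([246., 219.]), 0.74)] [(array([244., 228.]), 0.94), (array([238., 228.]), 0.69)]
    [0.5709 0.0151 0.0845] 0.006493246522402006
jar [(array([144., 282.]), 0.59)] [(array([158., 252.]), 0.52)]
    [0.4984 0.2795 0.0053] 0.0033118726156230608
bench_timer [(array([258., 216.]), 0.85)] [(array([268., 174.]), 0.81)]
    [ 0.7492 -0.0602  0.0096] 0.015171883541407655
scraper [(array([416., 231.]), 0.53), (array([211., 246.]), 0.26)] [(array([387., 258.]), 0.61)]
    [ 0.4979 -0.4266  0.0051] 0.0050521670724163
{'clock': 0.9, 'qpos': array([-1.435 ,  0.2759,  1.5049, -0.    ,  1.3607, -0.121 ]), 'qd': array([ 0.0007, -0.0002, -0.0007,  0.0015,  0.0002,  0.0001]), 'effort': array([  0.0007, -41.6638, -24.61  ,  -0.0001,   0.    ,   0.    ]), 'position': array([ 0.146 , -0.5562,  0.2484]), 'ee_rot': array([ 0.0001,  0.9918,  0.128 , -0.    ]), 'contact_force': array([0.149 , 0.5967, 1.0162]), 'moment': array([-0.0318, -0.0288, -0.0042]), 'gripper_force': 0.0, 'width': 0.08528583582875343} 0.017
```

```bash
python3 - <<'E'
import cv2
a=cv2.imread("pics/s.png")[150:300,120:340];b=cv2.imread("pics/t.png")[160:280,140:320]
a=cv2.resize(a,(800,545),interpolation=cv2.INTER_CUBIC);b=cv2.resize(b,(800,533),interpolation=cv2.INTER_CUBIC)
cv2.imwrite("pics/sc.png",a);cv2.imwrite("pics/tc.png",b)
E
```

```text
(no output)
```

View pics/sc.png

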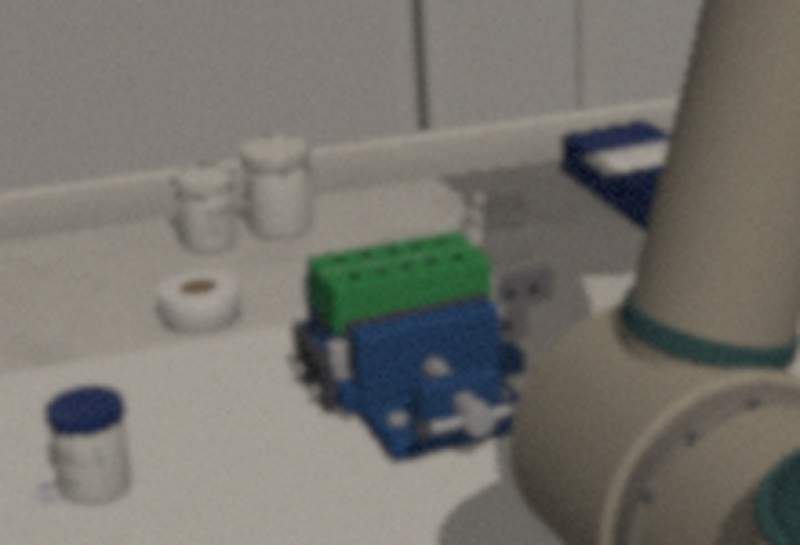

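View pics/tc.png

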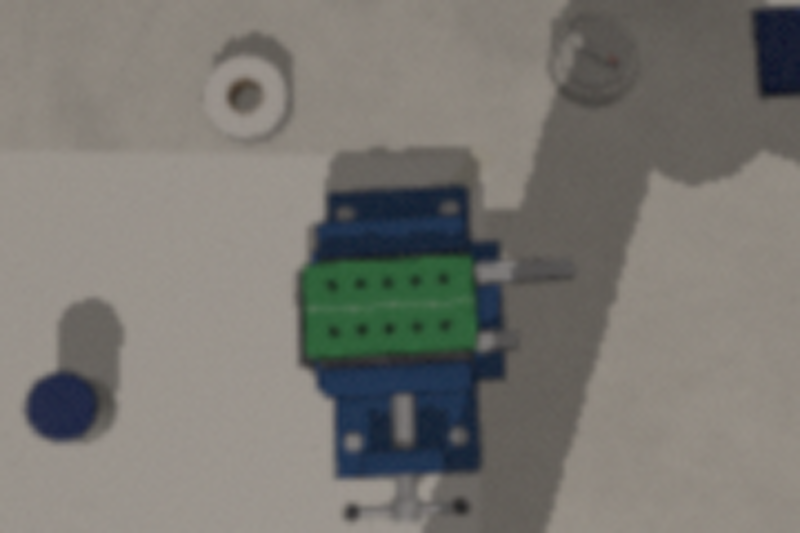

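View pics/t.png

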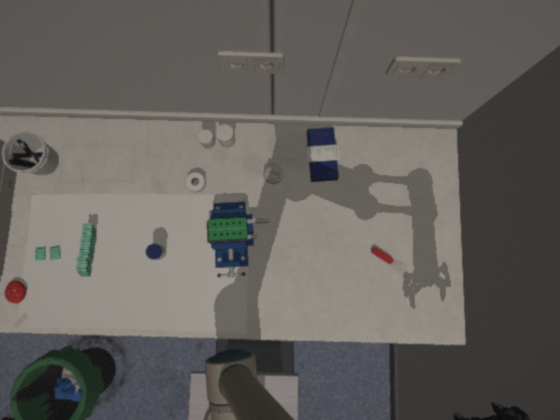

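The pictures show the vise turned slightly, with the far (+x) parallel sticking out: its right end is at about (269,220) in the top view, against about (257,236) for the near one. Next I'll refine the yaw and end positions.

```bash
python3 - <<'E'
from h import *
np.set_printoptions(precision=4,suppress=True)
s=get_image("side");t=get_image("top")
f=t["frame"].astype(int); r,g,b=f[...,0],f[...,1],f[...,2]
m=((g>r+25)&(g>b+15)).astype(np.uint8); m[:, :195]=0; m[:,265:]=0; m[:200]=0; m[260:]=0
c=max(cv2.findContours(m,0,2)[0],key=cv2.contourArea)
rect=cv2.minAreaRect(c); bx=cv2.boxPoints(rect); print(rect)
P=np.array([atz(t,p,0.089) for p in bx]);print(P, P.mean(0)); print([np.linalg.norm(P[i]-P[i-1]) for i in range(4)])
d=P[:,:2]-P[:,:2].mean(0); v=np.linalg.svd(d)[2][0]; print("yaw of y axis deg",np.degrees(np.arctan2(-v[0],v[1]))%180)
for n,p in [("far end",(269.4,220.3)),("near end",(256.6,236.5))]: print(n,atz(t,p,0.049))
for q in ["block_top_left","block_top_right","parallel_1_center","vise_stop","vise_bed"]:
  for im in(s,t): print(q,[(np.round(x["point"],1),round(x["score"],2)) for x in place_of(q,im)[:2]])
c2=cv2.resize(t["frame"][195:275,195:305,::-1],(800,582),interpolation=cv2.INTER_CUBIC)
cv2.imwrite("pics/tc2.png",cv2.convertScaleAbs(c2,alpha=1.7,beta=0))
E
```

```text
((227.28759765625, 228.6698455810547), (21.397449493408203, 38.116355895996094), 86.05481719970703)
[[0.5931 0.1167 0.089 ]
 [0.6039 0.0073 0.089 ]
 [0.5423 0.0006 0.089 ]
 [0.5317 0.1091 0.089 ]] [0.5678 0.0584 0.089 ]
[np.float64(0.061795961381304415), np.float64(0.10990788326854727), np.float64(0.06189676462775263), np.float64(0.1090208900498784)]
yaw of y axis deg 5.133596849042384
far end [ 0.5999 -0.0613  0.049 ]
near end [ 0.5503 -0.0248  0.049 ]
block_top_left [(array([214.4, 224.8]), 0.61)]
block_top_left [(array([209.3, 229.8]), 0.91)]
block_top_right [(array([246.3, 217.8]), 0.69)]
block_top_right [(array([241.7, 226.1]), 0.82)]
parallel_1_center [(array([246.8, 233.3]), 0.68)]
parallel_1_center [(array([246. , 221.2]), 0.42)]
vise_stop [(array([208.9, 246.9]), 0.94)]
vise_stop [(array([207.8, 236. ]), 0.8), (array([243.4, 220.5]), 0.72)]
vise_bed []
vise_bed []
```

View pics/tc2.png

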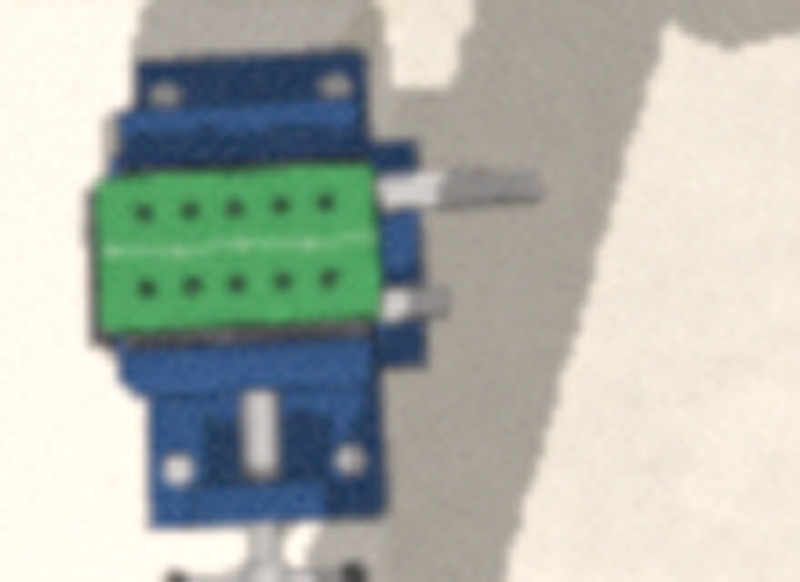

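```bash
cat >> h.py <<'E'
O=np.array([0.568,0.058,0.025]); YAW=5.3
def go(vx,vy,tipz):  # vise frame mm, tip height above bench mm
    a=np.radians(YAW); T=O+np.array([vx*np.cos(a)-vy*np.sin(a),vx*np.sin(a)+vy*np.cos(a),0])/1000; T[2]=tipz/1000+nose_length
    st=get_state(); M=rot(st["ee_rot"]); sh=M.T@(T-st["position"])*1000
    y=np.degrees(np.arctan2(M[1,0],M[0,0])); print("target",T.round(4),"shift",sh.round(1),"turn",round(y-YAW,2),"tilt",M[2,2].round(4),st["contact_force"].round(1),round(st["clock"],2))
def where():
    st=get_state(); a=np.radians(YAW); d=(st["position"]-O)*1000
    print("vise xy",round(d[0]*np.cos(a)+d[1]*np.sin(a),1),round(-d[0]*np.sin(a)+d[1]*np.cos(a),1),"tipz",round(d[2]+25-17,1))
E
python3 -c "
from h import *
go(22.5,-155,150);go(22.5,-155,38)"
```

```text
target [ 0.6047 -0.0943  0.167 ] shift [ 561.  -330.3   81.3] turn 9.41 tilt -1.0 [ 0.6  0.8 -0.1] 1.5
target [ 0.6047 -0.0943  0.055 ] shift [ 561.  -330.3  193.3] turn 9.41 tilt -1.0 [ 0.6  0.8 -0.1] 1.5
```

Emit:
{"fn": "apply_moves", "kwargs": {"deltas": [0,28,-17,4,1,0,56,-33,8,2,0,84,-50,12,3,0,112,-66,16,4,0,140,-83,20,5,0,168,-99,24,6,0,196,-116,28,7,0,224,-132,32,8,0,252,-149,36,9.4,0,281,-165,40,9.4,0,309,-182,44,9.4,0,337,-198,48,9.4], "squeeze": 40}}

```text
clock: 2.5
position: [0.4226, -0.2777, 0.2003]
ee_rot: [0.0, 0.999, 0.046, 0.0]
contact_force: [-0.0, -0.4, 0.4]
width: 0.0
gripper_force: 0.0
```

```bash
python3 -c "
from h import *
go(22.5,-155,120)"
```

```text
target [ 0.6047 -0.0943  0.137 ] shift [ 198.3 -165.8   63.3] turn 0.02 tilt -1.0 [-0.  -0.4  0.4] 2.5
```

Emit:
{"fn": "apply_moves", "kwargs": {"deltas": [0,25,-21,8,0,0,50,-42,16,0,0,75,-63,24,0,0,100,-84,32,0,0,125,-104,40,0,0,150,-125,48,0,0,175,-146,56,0,0,198,-166,63,0,0,198,-166,90,0,0,198,-166,115,0,0,198,-166,115,0,0,198,-166,115,0]}}

```text
clock: 3.5
position: [0.6025, -0.0951, 0.0841]
ee_rot: [-0.0, 0.999, 0.046, -0.002]
contact_force: [0.8, 0.7, 0.9]
width: -0.0001
gripper_force: 0.0
```

```bash
python3 -c "
from h import *
go(22.5,-155,38);where()
t=get_image('top');c2=cv2.resize(t['frame'][195:275,195:305,::-1],(800,582),interpolation=cv2.INTER_CUBIC)
cv2.imwrite('pics/a1.png',cv2.convertScaleAbs(c2,alpha=1.7,beta=0))"
```

```text
target [ 0.6047 -0.0943  0.055 ] shift [ 2.4 -0.6 29.1] turn 0.03 tilt -1.0 [0.8 0.7 0.9] 3.5
vise xy 20.2 -155.6 tipz 67.1
```

View pics/a1.png

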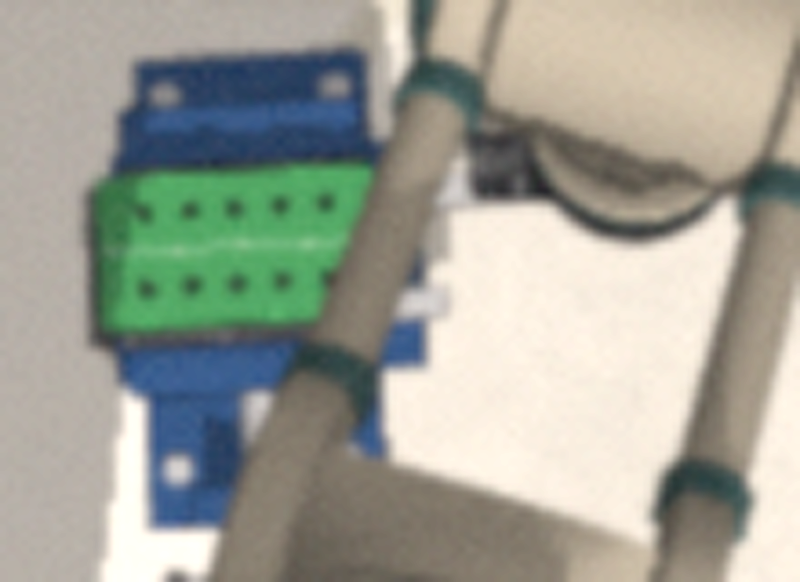

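The view is clear: the hand is out to the right of the protruding parallel. I'll go down and then push along the channel.

Emit:
{"fn": "apply_moves", "kwargs": {"deltas": [0,2,0,15,0,0,2,0,29,0,0,2,0,29,0,0,2,-5,29,0,0,2,-10,29,0,0,2,-15,29,0,0,2,-20,29,0,0,2,-25,29,0,0,2,-30,29,0,0,2,-35,29,0,0,2,-40,29,0,0,2,-40,29,0]}}

```text
clock: 4.55
position: [0.6022, -0.0548, 0.0568]
ee_rot: [0.0, 0.999, 0.047, 0.001]
contact_force: [0.2, -0.6, 2.3]
width: 0.0002
gripper_force: 1.0
```

```bash
python3 -c "
from h import *
go(22.5,-95,38);where()"
```

```text
target [ 0.5992 -0.0345  0.055 ] shift [ -1.1 -20.5   1.8] turn 0.06 tilt -1.0 [ 0.2 -0.6  2.3] 4.55
vise xy 23.6 -115.5 tipz 39.8
```

Emit:
{"fn": "apply_moves", "kwargs": {"deltas": [0,-1,-4,1,0,0,-1,-8,1,0,0,-1,-12,1,0,0,-1,-15,1,0,0,-1,-18,1,0,0,-1,-18,1,0]}}

```text
clock: 5.05
position: [0.6007, -0.0388, 0.0567]
ee_rot: [0.002, 0.999, 0.047, 0.002]
contact_force: [0.7, -5.6, 6.7]
width: -0.0003
gripper_force: 3.9
```

```bash
python3 -c "
from h import *
where()"
```

```text
vise xy 23.6 -99.4 tipz 39.7
```

Emit:
{"fn": "apply_moves", "kwargs": {"deltas": [0,0,-2,0,0,0,0,-4,0,0,0,0,-4,0,0]}}

```text
clock: 5.3
position: [0.6004, -0.0351, 0.0568]
ee_rot: [0.002, 0.999, 0.047, 0.002]
contact_force: [0.7, -6.8, 7.6]
width: -0.0001
gripper_force: 4.3
```

```bash
python3 -c "
from h import *
where()"
```

```text
vise xy 23.7 -95.7 tipz 39.8
```

```bash
python3 -c "
from h import *
s=get_image('side');t=get_image('top')
a=cv2.resize(s['frame'][180:280,180:310,::-1],(400,308),interpolation=cv2.INTER_CUBIC)
c=cv2.resize(t['frame'][195:275,195:299,::-1],(400,308),interpolation=cv2.INTER_CUBIC)
cv2.imwrite('pics/a2.png',cv2.convertScaleAbs(np.hstack([a,c]),alpha=1.7,beta=0))
for q in ['parallel_1_center','block_top_left','block_top_right']:
  for im in (s,t): print(q,[(np.round(x['point'],1),round(x['score'],2)) for x in place_of(q,im)[:3]])"
```

```text
parallel_1_center []
parallel_1_center []
block_top_left []
block_top_left [(array([212.1, 230.2]), 0.88), (array([385.1, 260.8]), 0.22)]
block_top_right [(array([413.6, 228.5]), 0.45)]
block_top_right [(array([240.6, 228.4]), 0.73)]
```

View pics/a2.png

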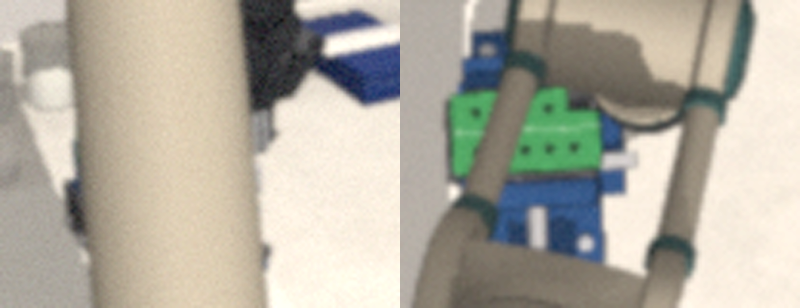

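The arm hides the contact, and the near parallel still shows home at (632,160). I'll keep pushing in small steps and watch for the force to rise at the stop.

Emit:
{"fn": "apply_moves", "kwargs": {"deltas": [0,0,-2,0,0,0,0,-4,0,0,0,0,-4,0,0]}}

```text
clock: 5.95
position: [0.6001, -0.0312, 0.0568]
ee_rot: [0.002, 0.999, 0.047, 0.002]
contact_force: [0.5, -6.5, 8.3]
width: 0.0001
gripper_force: 4.3
```

```bash
python3 -c "
from h import *
where()"
```

```text
vise xy 23.7 -91.8 tipz 39.8
```

Emit:
{"fn": "apply_moves", "kwargs": {"deltas": [0,0,-2,0,0,0,0,-4,0,0,0,0,-4,0,0]}}

```text
clock: 6.2
position: [0.6, -0.0295, 0.0569]
ee_rot: [0.004, 0.999, 0.048, 0.002]
contact_force: [0.1, -12.2, 7.3]
width: 0.0002
gripper_force: 7.3
```

```bash
python3 -c "
from h import *
where()"
```

```text
vise xy 23.8 -90.1 tipz 39.9
```

Emit:
{"fn": "apply_moves", "kwargs": {"deltas": [0,0,5,0,0,0,0,20,0,0,0,0,40,-20,0,0,-10,75,-45,0,0,-20,110,-70,0,0,-30,145,-70,0,0,-40,160,-70,0,0,-40,160,-70,0,0,-40,160,-70,0]}}

```text
clock: 6.95
position: [0.5718, -0.1891, 0.1244]
ee_rot: [-0.001, 0.999, 0.045, -0.001]
contact_force: [-0.1, -0.2, -0.1]
width: 0.0004
gripper_force: 0.0
```

```bash
python3 -c "
from h import *
where()
s=get_image('side');t=get_image('top')
a=cv2.resize(s['frame'][180:280,180:310,::-1],(400,308),interpolation=cv2.INTER_CUBIC)
c=cv2.resize(t['frame'][205:257,205:273,::-1],(400,308),interpolation=cv2.INTER_CUBIC)
cv2.imwrite('pics/a3.png',cv2.convertScaleAbs(np.hstack([a,c]),alpha=1.7,beta=0))
for q in ['parallel_1_center','block_top_left','block_top_right']:
  P=[place_of(q,im) for im in (s,t)]
  for p in P: print(q,[(np.round(x['point'],1),round(x['score'],2)) for x in p[:3]])
  if all(P): print(tri(s,P[0][0]['point'],t,P[1][0]['point']))"
```

```text
vise xy -19.0 -246.4 tipz 107.4
parallel_1_center []
parallel_1_center []
block_top_left [(array([212., 224.]), 0.77)]
block_top_left [(array([211. , 227.9]), 0.91)]
(array([0.56817597, 0.10427838, 0.08888574]), np.float64(0.002333001834883101))
block_top_right []
block_top_right [(array([242.3, 225. ]), 0.8)]
```

View pics/a3.png

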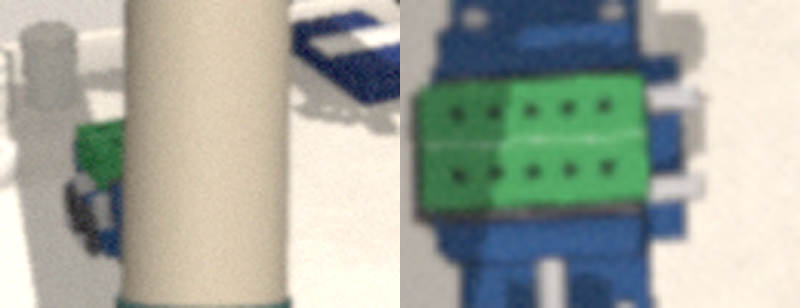

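Both parallels are home: their right ends are level at (702,97) and (702,187). Now I'll press the right end.

```bash
python3 -c "
from h import *
go(0,-42,108);go(0,42,108)"
```

```text
target [0.5719 0.0162 0.125 ] shift [ 1.780e+01 -2.031e+02  2.000e-01] turn 0.09 tilt -1.0 [-0.7  0.7  0. ] 7.35
target [0.5641 0.0998 0.125 ] shift [ 1.800e+01 -2.871e+02  2.000e-01] turn 0.09 tilt -1.0 [-0.7  0.7  0. ] 7.35
```

Emit:
{"fn": "apply_moves", "kwargs": {"deltas": [0,3,-34,0,0,0,6,-68,0,0,0,9,-102,0,0,0,12,-136,0,0,0,15,-170,0,0,0,18,-203,0,0,0,18,-203,0,0,0,18,-203,8,0,0,18,-203,16,0,0,18,-203,19,0,0,18,-203,22,0,0,18,-203,22,0]}}

```text
clock: 8.35
position: [0.5716, 0.0137, 0.1026]
ee_rot: [0.0, 0.999, 0.045, -0.001]
contact_force: [-0.3, -0.1, 0.0]
width: -0.0003
gripper_force: 0.1
```

```bash
python3 -c "
from h import *
where()"
```

```text
vise xy -0.5 -44.4 tipz 85.6
```

Emit:
{"fn": "apply_moves", "kwargs": {"deltas": [0,0,1,1,0,0,0,1,2,0,0,0,1,3,0,0,0,1,3,0]}}

```text
clock: 8.68
position: [0.5721, 0.0133, 0.1006]
ee_rot: [0.0, 0.999, 0.046, -0.0]
contact_force: [-1.6, 0.6, 5.1]
width: -0.0
gripper_force: 2.1
```

Emit:
{"fn": "apply_moves", "kwargs": {"deltas": [0,0,0,1,0,0,0,0,2,0,0,0,0,2,0]}}

```text
clock: 8.93
position: [0.5722, 0.013, 0.0991]
ee_rot: [0.001, 0.999, 0.046, 0.0]
contact_force: [-2.4, -0.8, 7.4]
width: 0.0004
gripper_force: 3.4
```

Emit:
{"fn": "apply_moves", "kwargs": {"deltas": [0,0,0,1,0,0,0,0,2,0,0,0,0,2,0]}}

```text
clock: 9.18
position: [0.5722, 0.013, 0.0988]
ee_rot: [0.001, 0.999, 0.046, 0.0]
contact_force: [-5.9, -0.9, 17.2]
width: -0.0
gripper_force: 8.5
```

Emit:
{"fn": "apply_moves", "kwargs": {"deltas": [0,0,0,1,0,0,0,0,2,0,0,0,0,2,0]}}

```text
clock: 9.43
position: [0.5723, 0.0131, 0.0986]
ee_rot: [0.001, 0.999, 0.046, 0.001]
contact_force: [-7.2, 0.2, 28.0]
width: 0.0001
gripper_force: 13.5
```

The right end is solid at a tip height of 81.6 mm, so it is seated. Left end next.

Emit:
{"fn": "apply_moves", "kwargs": {"deltas": [0,0,0,-15,0,0,0,0,-24,0,0,0,-30,-24,0,0,0,-60,-24,0,0,0,-87,-24,0,0,0,-87,-24,0,0,0,-87,-15,0,0,0,-87,-12,0,0,0,-87,-10,0,0,0,-87,-8,0,0,0,-87,-6,0,0,0,-87,-6,0]}}

```text
clock: 10.43
position: [0.5648, 0.1008, 0.1003]
ee_rot: [-0.001, 0.999, 0.045, 0.0]
contact_force: [-0.9, 3.4, 3.9]
width: 0.0002
gripper_force: 1.9
```

```bash
python3 -c "
from h import *
where()"
```

```text
vise xy 0.7 42.9 tipz 83.3
```

Emit:
{"fn": "apply_moves", "kwargs": {"deltas": [0,0,0,1,0,0,0,0,2,0,0,0,0,3,0,0,0,0,3,0]}}

```text
clock: 10.77
position: [0.5648, 0.1009, 0.0981]
ee_rot: [-0.001, 0.999, 0.045, 0.001]
contact_force: [-1.5, 5.5, 8.2]
width: 0.0001
gripper_force: 4.5
```

Emit:
{"fn": "apply_moves", "kwargs": {"deltas": [0,0,0,1,0,0,0,0,2,0,0,0,0,2,0]}}

```text
clock: 11.02
position: [0.5649, 0.1009, 0.098]
ee_rot: [-0.001, 0.999, 0.045, 0.001]
contact_force: [-5.0, 4.4, 20.4]
width: -0.0001
gripper_force: 9.9
```

Emit:
{"fn": "apply_moves", "kwargs": {"deltas": [0,0,0,1,0,0,0,0,2,0,0,0,0,2,0]}}

```text
clock: 11.27
position: [0.5649, 0.101, 0.0979]
ee_rot: [-0.001, 0.999, 0.045, 0.002]
contact_force: [-8.5, 5.1, 30.7]
width: -0.0001
gripper_force: 15.4
```

The left end is solid at about 81 mm. Back to the right for the second round.

Emit:
{"fn": "apply_moves", "kwargs": {"deltas": [0,0,0,-15,0,0,0,0,-20,0,0,0,30,-20,0,0,0,60,-20,0,0,0,86,-20,0,0,0,86,-16,0,0,0,86,-10,0,0,0,86,-7,0,0,0,86,-5,0,0,0,86,-4,0,0,0,86,-3,0,0,0,86,-3,0]}}

```text
clock: 12.27
position: [0.5715, 0.0144, 0.098]
ee_rot: [0.002, 0.999, 0.048, -0.0]
contact_force: [-4.0, -5.3, 14.9]
width: -0.0002
gripper_force: 7.1
```

Emit:
{"fn": "apply_moves", "kwargs": {"deltas": [0,0,0,1,0,0,0,0,2,0,0,0,0,2,0]}}

```text
clock: 12.52
position: [0.5716, 0.0143, 0.0979]
ee_rot: [0.002, 0.999, 0.048, 0.0]
contact_force: [-8.2, -5.4, 25.8]
width: 0.0
gripper_force: 12.5
```

Emit:
{"fn": "apply_moves", "kwargs": {"deltas": [0,0,0,1,0,0,0,0,2,0,0,0,0,2,0]}}

```text
clock: 12.77
position: [0.5716, 0.0144, 0.0978]
ee_rot: [0.002, 0.999, 0.048, 0.001]
contact_force: [-11.1, -5.2, 36.0]
width: -0.0003
gripper_force: 18.0
```

Emit:
{"fn": "apply_moves", "kwargs": {"deltas": [0,0,0,-15,0,0,0,0,-20,0,0,0,-30,-20,0,0,0,-60,-20,0,0,0,-86,-20,0,0,0,-86,-16,0,0,0,-86,-12,0,0,0,-86,-8,0,0,0,-86,-5,0,0,0,-86,-4,0,0,0,-86,-2,0,0,0,-86,-2,0]}}

```text
clock: 13.77
position: [0.5638, 0.1007, 0.0979]
ee_rot: [-0.001, 0.999, 0.045, 0.0]
contact_force: [-7.5, 2.8, 26.4]
width: -0.0001
gripper_force: 13.0
```

Emit:
{"fn": "apply_moves", "kwargs": {"deltas": [0,0,0,1,0,0,0,0,2,0,0,0,0,2,0]}}

```text
clock: 14.02
position: [0.5638, 0.1007, 0.0979]
ee_rot: [-0.001, 0.999, 0.045, 0.001]
contact_force: [-10.7, 2.5, 37.1]
width: 0.0003
gripper_force: 18.5
```

Emit:
{"fn": "apply_moves", "kwargs": {"deltas": [0,0,42,-15,0,0,0,42,-15,0,0,0,42,-10,0,0,0,42,-6,0,0,0,42,-3,0,0,0,42,0,0,0,0,42,2,0,0,0,42,2,0]}}

```text
clock: 14.68
position: [0.5682, 0.0579, 0.0978]
ee_rot: [0.002, 0.999, 0.047, 0.001]
contact_force: [-14.3, -5.8, 52.3]
width: -0.0002
gripper_force: 26.8
```

All three points stand at 80.8–80.9 mm, so the block is flat and seated. I'll retreat and check.

Emit:
{"fn": "apply_moves", "kwargs": {"deltas": [0,0,0,-15,0,0,0,0,-50,0,0,0,0,-80,0,0,0,40,-80,0,0,0,80,-80,0,0,0,120,-80,0,0,0,160,-80,0,0,-20,200,-80,0,0,-40,240,-80,0,0,-60,275,-80,0,0,-60,275,-80,0,0,-60,275,-80,0]}}

```text
clock: 15.68
position: [0.5323, -0.2221, 0.1683]
ee_rot: [-0.001, 0.999, 0.044, -0.001]
contact_force: [0.4, 0.4, -0.0]
width: 0.0001
gripper_force: 0.0
```

```bash
python3 -c "
from h import *
print(get_state()['contact_force'].round(1))
s=get_image('side');t=get_image('top')
a=cv2.resize(s['frame'][180:280,180:310,::-1],(400,308),interpolation=cv2.INTER_CUBIC)
c=cv2.resize(t['frame'][205:257,205:273,::-1],(400,308),interpolation=cv2.INTER_CUBIC)
cv2.imwrite('pics/a4.png',cv2.convertScaleAbs(np.hstack([a,c]),alpha=1.7,beta=0))"
```

```text
[ 0.4  0.4 -0. ]
```

View pics/a4.png

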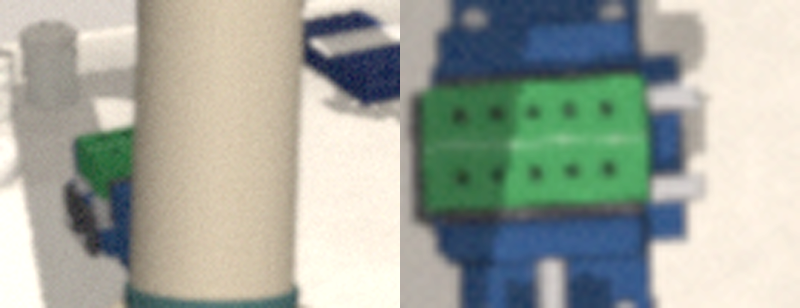

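The block is down, both parallels' ends are still level at x≈702, and the hand is clear of everything. Handing in.

```bash
python3 -c "
from rig import *
print(sign_off())"
```

```text
the job is handed in; nothing more can be done
None
```

I handed the job in: both parallels looked home, the block pressed solid at 80.8–80.9 mm at both ends and the middle (seated is 81), and the hand is clear; no verdict came back, and I couldn't measure the force on each parallel.

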